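# Hang the drained wide scraper on the keeper hook beside the narrow one

### The arm

A 6-joint arm with a two-finger parallel gripper is mounted at the origin on a cart in front of the work surface, level with it; the furniture and walls round the work are solid. World frame = base frame: x ahead of the robot, y to its left, z up, the work surface at z = 0. Lengths are in m, angles in degrees, forces in N, time in s.
With the tool pointing down it reaches from about 0.35 to 1 m from the base axis. Payload 7.1 kg.
Tool frame: the origin (TCP) lies on the centre line of the jaws, within the pads' length; the fingertips stand 19 mm ahead of it and the grasp point (between the pads) is the TCP; z points along the fingers, y is the line along which they close (so a half turn about z gives the same grasp; the last joint's range is limited). The gripper opens to 85 mm and grips with 20 to 120 N. Pads are 22 mm wide; open, the fingers measure 114 mm over their backs; the gripper's body (76 mm by 85 mm) begins 54 mm behind the grasp point. The pads swing forward as they close: fully open they stand 13 mm farther back than shut.
Start: joints at [-68.812, 24.242, 93.386, -0, 62.372, -1.089], TCP at [0.237, -0.578, 0.25] pointing down, gripper open.
Joint ranges: [-172.04, 172.04], [-51.8, 120.97], [4.93, 147.93], [-75.15, 255.16], [6.16, 154.13], [-145.62, 145.62]. Speed limits (degrees/s): [136.94, 136.94, 172.46, 180, 180, 180].

### API

Orientations are given as a 3x3 rotation matrix whose columns are the frame's x, y, z axes.
In Python, from rig import env gives the robot as it stands. The module is installed in compiled form; this text tells all that it offers.
- The arm moves only by the tool carry_out, never from a script. Its arguments are lists of equal length, an entry for each row: "dp": the shift along the tool's x, y, z scaled (see below), a list of three; "twist": the turn, a rotation vector about the tool's x, y, z scaled (see below), a list of three. In form: {"dp": [[dx, dy, dz], ...], "twist": [[rx, ry, rz], ...]}. A call has 1 to 20 rows; each row shifts and turns the commanded pose from where the row before left it, along the tool's axes as they then stand; what a row does not reach is not made up. The controller multiplies each number of a shift by 15 cm and each number of a turn by 60 degrees. A row lasts 1/12 s, in which the tool goes at most 41.7 mm and 7.16 degrees, less where a joint would pass 70% of its speed; a pose out of reach is approached as far as the arm can. A call with a number of a shift or a turn outside -1 to 1 is refused whole. A call with a gripper value outside its range is refused whole. "grip" is the closure, from 0 (fully open) to 1 (shut), set as the call begins (left out, the last holds). The fingers move at their own pace and stop on an object; "grip_force" is the grip in N (left out, the last holds). Time passes only in rows, so rows that do not move let the fingers close. It gives the time, the measured TCP pose, the force, the opening and the grip force at its end, in the units of the state.
- env.get_state(): the state, without advancing time (a new reading comes with each control period).
- env.read_camera(name): name is "side" or "top" or "wrist"; returns a dict with "color" (480x640x3 uint8, red, green, blue), "fx", "fy", "cx", "cy" (pixels), "position" and "orientation" of the camera in the world. Camera axes: x right, y up, looking along -z (the intrinsics and any distortion apply to the point x, -y, -z); pixel columns grow to the right and rows downward; lengths in m; the calibration is good to about 2 mm. A picture is of the moment at which its call begins. There is no depth.
- env.close_job(): hands the job in; it is judged then, once.
The state is a dict: "t": time; "qpos": joint angles; "dq": joint speeds; "joint_efforts": joint torques, N m; "position": TCP position; "orientation": TCP orientation; "wrist_force": force on the tool from outside, world axes, zero at the start; "ft_torque": the same for the moment, N m; "width": finger opening in m; "grip_force": force on a finger pad.
Only numpy, scipy, OpenCV 4.12 (cv2) and the standard library are available. Lean on these libraries where they do the work, as an engineer would, in place of code of your own. Each camera call takes 0.05 s, during which the arm holds its last target. There are 200 camera calls.

### The job

Take the wide scraper out of the white draining block and hang it by its eye on the rod of the hook stand, in front of the narrow scraper already there, past the spring keeper so that the keeper springs up again to hold both on. Then, still holding it, slide both back along the rod until they stop against the clamp block, hold a light but definite press there for about a second (some 5 N, well under 15) so that the front of the rod is left free for the next tool, and let go. Work gently: do not force the rod, do not touch or dislodge the hanging scraper with the gripper, and leave the spare scraper and everything else where they are.

Things in the scene. Friction and masses are not known exactly. Their poses are not given: they have to be found in the camera images.
- wide_eye (a point): Centre of the hanging eye of the wide scraper, the tool to hang. The eye is a 14 mm round hole through the handle's 12 mm thickness, along x; y runs across the width, z up. The blue plastic handle is 40 mm wide, its top 24 mm above the eye, its lower end 65 mm below it. Grip from above by the two narrow sides (40 mm apart along y), about level with the eye or a little higher.
- wide_mid (a point): Centre of the same wide scraper, 53.5 mm straight below its eye; same axes. Upright flat tool 155 mm tall, about 0.13 kg; steel blade 70 mm wide, 2.5 mm thick, its edge 131 mm below the eye. Either face may go first onto the rod.
- block: White plastic draining block, 120 (x) x 114 (y) mm, 60 mm high; origin: centre of its underside. Two slots along its y, 50 mm apart (x = -25 and +25 mm); the wide scraper stands in either of them, the spare in the other. A blade stands 52 mm deep in its slot and comes out straight up. Fixed.
- spare_eye (a point): Centre of the eye of the spare narrow scraper (same as the hanging one) in the other slot of the block. It stays there.
- hung_eye (a point): Centre of the 14 mm eye of the narrow scraper that already hangs on the rod, loose, between keeper and clamp block: handle 26 mm wide (y), 12 mm thick (x), top 24 mm above the eye; blade 36 mm wide, its edge 131 mm below the eye. It slides along the rod when pushed.
- rod_tip (a point): Free end of the hook's rod, on its axis: a level round steel rod 10 mm thick, 205 mm above the table, tapered over its first 9 mm (4.4 mm at the tip). x points along the rod from the free end to the clamp block: the way the eye must travel; z is up. A hanging scraper's eye centre lies 1.5 mm below the axis. The post behind ends 24 mm above the axis.
- rod_stop (a point): Point on the rod's axis 72 mm behind the tip; same axes. The aluminium clamp block (30 x 30 mm, on a post) that holds the rod is the rigid back stop. Its front face is 0 to 16 mm behind this point, depending on how the rod was last clamped; it is not measured, so find it by feel. Two handles take up 24 mm in front of it.
- keeper_back (a point): On the rod's axis, 27 mm behind the tip, under the upright back face of the spring keeper; same axes. The keeper stands on top of the rod, 5.6 mm wide; its ramp begins 10 mm behind the tip and ends 5 mm above the rod. A scraper is captive when its whole thickness is behind this face: eye centre more than 6 mm past it.
- keeper (a joint): Spring keeper: 0 when up, grows as it is pushed down into the rod (m); 0.005 is flush with the rod, 0.0065 the end. Its spring takes 1.5 N at first, 2.8 N when flush. An eye pushed along the rod, centred on it, wedges the keeper down with about 3 to 8 N; it springs up when the scraper has passed.
- tin_small: Small closed gold tin, 66 mm across, 22 mm high, between hook stand and draining block, nearer the robot. Origin: centre of its underside.
- tin_small2: The same kind of small gold tin, farther from the robot. Origin: centre of its underside.
- jar: Sample jar with screw lid, 69 mm across, 75 mm high, at the left. Origin: centre of its underside.
Mind the look-alikes: they are no part of the job. Leave any green look-alike of the part that bears hung_eye alone.

How it is judged (in metres and radians):
On the way, in this order (a step that is already met when the one before it is completed fails the run):
1. the wide scraper hangs on the rod behind the keeper, and the keeper has sprung up again (x of wide_eye in the frame of rod_tip between 0.033 and 0.095 m and y of wide_eye in the frame of rod_tip between -0.004 and 0.004 m and z of wide_eye in the frame of rod_tip between -0.005 and 0.003 m and value of joint keeper below 0.0015 m), for 0.1 s.
2. the wide scraper presses the narrow one back against the clamp block with more than 2.5 N for a moment (contact force between wide and hung above 2.5 N and value of joint keeper below 0.0015 m), for 0.2 s.
At the end, for the whole second after the job is handed in: Both scrapers hang at rest by their eyes on the rod, upright (0.2 rad; eyes within 4 mm sideways, -5 to +3 mm in height of its axis), at its back (wide eye over 50 mm, narrow over 62 mm behind the tip), eyes under 16 mm apart (12 when touching), the keeper up within 1.5 mm (x of wide_eye in the frame of rod_tip between 0.05 and 0.095 m and y of wide_eye in the frame of rod_tip between -0.004 and 0.004 m and z of wide_eye in the frame of rod_tip between -0.005 and 0.003 m and x of hung_eye in the frame of rod_tip between 0.062 and 0.095 m and y of hung_eye in the frame of rod_tip between -0.004 and 0.004 m and z of hung_eye in the frame of rod_tip between -0.005 and 0.003 m and value of joint keeper below 0.0015 m and distance between wide_eye and hung_eye below 0.016 m and angle between each of wide_eye, hung_eye's own z axis and vertical below 0.2 rad and linear speed of each of wide, hung below 0.03 m/s).
It fails at once if the two scrapers are pressed together with more than 15 N (contact force between wide and hung above 15 N).
It fails at once if the wide scraper pushes on the rod and its keeper with more than 20 N (contact force between wide and rod above 20 N).
It fails at once if the robot pushes the rod, or touches the hanging scraper, with more than 5 N (contact force between any of the arm, the fingers and rod above 5 N or contact force between any of the fingers, the arm and hung above 5 N).
It fails at once if the narrow scraper comes off the rod or is thrown about (height (world z) of hung_eye below 0.19 m or x of hung_eye in the frame of rod_tip below 0.03 m or angle between hung_eye's own z axis and vertical above 0.6 rad).
It fails at once if the spare scraper, a tin or the jar is moved by more than 20 mm (distance of any of spare_eye, tin_small, tin_small2, jar from where it was at the start of the episode above 0.02 m).
It also fails if it takes over 58 s, if anything falls off the work surface, if the arm or the gripper's body presses on something with over 40 N, if the wrist force passes 120 N, or if a joint passes its speed limit or range.

## Working session

There is one attempt and no reset: what is moved stays moved. The work goes in short steps, Python scripts to look and compute and a tool call to move; the robot and the scene stay as the last step left them, time stands still between calls to the robot, and variables do not carry over. Pictures are saved under pics/ and viewed, at most 10 in all, crops included, and the job is handed in when it is done.

Besides the shell and the picture viewer there is one more tool, called by a JSON object that holds its "api" and its "payload". carry_out: Moves the arm, as the interface text tells. Its arguments: {"type":"object","properties":{"dp":{"type":"array"},"twist":{"type":"array"},"grip":{"type":"number"},"grip_force":{"type":"number"}},"required":["dp","twist"]}

```bash
mkdir -p pics
python3 - <<'E'
from rig import env
import cv2,json,numpy as np
s=env.get_state(); print({k:np.round(v,3).tolist() for k,v in s.items()})
for n in("side","top","wrist"):
    c=env.read_camera(n); cv2.imwrite(f"pics/{n}0.png",c["color"][:,:,::-1]); print(n,[(k,np.round(c[k],4).tolist()) for k in c if k!="color"])
    np.savez(f"{n}0.npz",**{k:np.array(v) for k,v in c.items()})
E
```

```text
{'t': 0.0, 'qpos': [-68.813, 24.285, 93.431, 0.001, 62.371, -1.088], 'dq': [0.009, 0.015, 0.018, -0.002, -0.028, -0.02], 'joint_efforts': [-0.0, -55.739, -28.174, -0.0, 0.007, -0.0], 'position': [0.237, -0.578, 0.25], 'orientation': [[0.925, 0.379, -0.001], [0.379, -0.925, 0.001], [0.0, -0.002, -1.0]], 'wrist_force': [-0.345, -0.323, -0.082], 'ft_torque': [-0.034, -0.018, 0.02], 'grip_force': 0.0, 'width': 0.086}
side [('fx', 579.5459), ('fy', 579.5459), ('cx', 319.3872), ('cy', 239.659), ('position', [0.174, 0.8717, 0.9759]), ('orientation', [[-0.8941, 0.2922, -0.3394], [-0.4473, -0.6191, 0.6454], [-0.0215, 0.7289, 0.6843]])]
top [('fx', 576.8058), ('fy', 576.8058), ('cx', 326.7796), ('cy', 242.0533), ('position', [0.3083, 0.065, 1.3646]), ('orientation', [[0.0591, 0.974, -0.2188], [-0.9982, 0.0568, -0.0169], [-0.004, 0.2194, 0.9756]])]
wrist [('fx', 383.4823), ('fy', 383.4823), ('cx', 320.2982), ('cy', 229.0127), ('position', [0.3044, -0.5502, 0.3726]), ('orientation', [[0.3787, 0.8886, 0.2589], [-0.9255, 0.3638, 0.1055], [-0.0005, -0.2795, 0.9601]])]
```

View pics/side0.png

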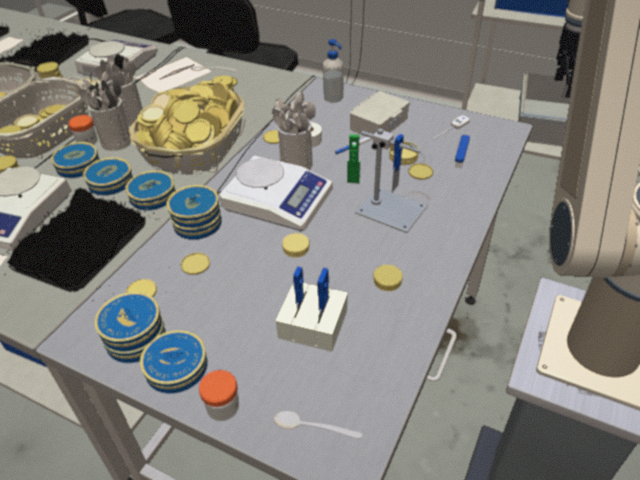

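View pics/top0.png

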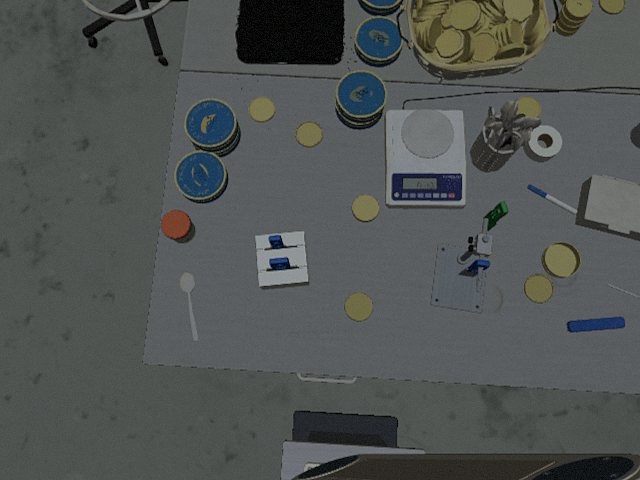

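The wide scraper appears to be the nearer one in the block (top view about (279,264)). The hung one is at about (480,266) and the green look-alike at (497,212). I'll zoom in.

Run:
```python
import cv2,numpy as np
s=cv2.imread("pics/side0.png");t=cv2.imread("pics/top0.png")
r=lambda a:cv2.resize(a,(400,300),interpolation=cv2.INTER_CUBIC)
a=np.vstack([np.hstack([r(s[120:225,330:470]),r(t[200:290,425:545])]),np.hstack([r(s[255:360,260:400]),r(t[215:305,220:340])])])
cv2.imwrite("pics/z0.png",a)
```

```text
(no output)
```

View pics/z0.png

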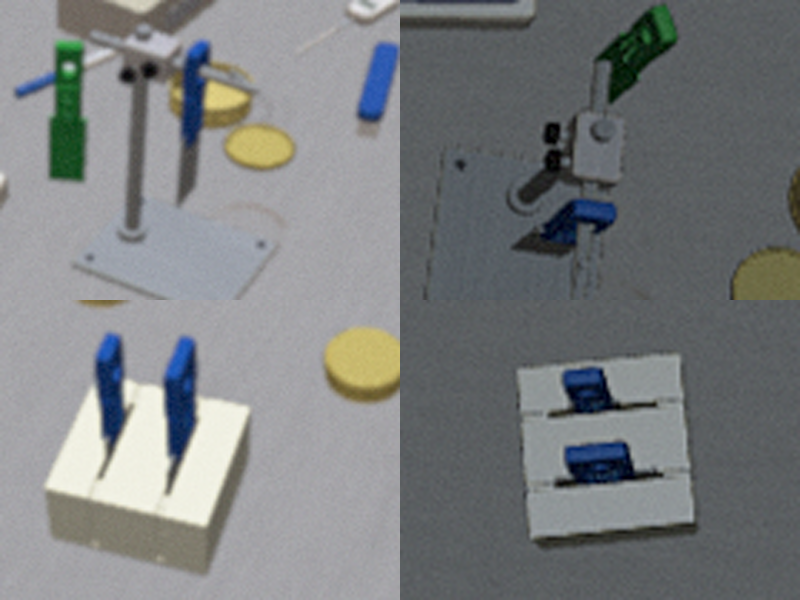

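The rod's free end points towards the robot and the green one hangs behind the clamp. The wide scraper stands in the slot nearer the robot. Next I'll get coarse positions from rays at known heights.

```bash
cat > h.py <<'E'
import numpy as np
def load(n): return dict(np.load(n+".npz"))
def ray(c,u,v):
    d=np.array([(u-c["cx"])/c["fx"],-(v-c["cy"])/c["fy"],-1.]); d=c["orientation"]@d
    return c["position"],d/np.linalg.norm(d)
def atz(c,u,v,z):
    p,d=ray(c,u,v); return p+d*(z-p[2])/d[2]
def proj(c,P):
    q=c["orientation"].T@(np.array(P)-c["position"]); return np.array([c["cx"]+c["fx"]*q[0]/-q[2], c["cy"]+c["fy"]*-q[1]/-q[2]])
E
python3 - <<'E'
from h import *
s=load("side0");t=load("top0");np.set_printoptions(precision=4,suppress=True)
S=lambda x,y:(330+x*.35,120+y*.35); T=lambda x,y:(425+(x-400)*.3,200+y*.3)
S2=lambda x,y:(260+x*.35,255+(y-300)*.35); T2=lambda x,y:(220+(x-400)*.3,215+(y-300)*.3)
print("tip side",atz(s,*S(255,92),.205),"green end side",atz(s,*S(93,37),.205))
print("rod top", [atz(t,*T(*p),.21) for p in((587,270),(600,65))])
print("hung top edge", atz(t,*T(590,205),.2275))
print("block corners top",[atz(t,*T2(*p),.06) for p in((517,368),(681,354),(694,524),(529,540))])
print("wide top",[atz(t,*T2(*p),.163) for p in((565,447),(631,447))],"side",atz(s,*S2(185,345),.163))
print("narrow top",[atz(t,*T2(*p),.163) for p in((565,372),(605,372))])
E
```

```text
tip side [ 0.48   -0.2165  0.205 ] green end side [ 0.6304 -0.236   0.205 ]
rod top [array([ 0.505 , -0.2308,  0.21  ]), array([ 0.6341, -0.2388,  0.21  ])]
hung top edge [ 0.5416 -0.2281  0.2275]
block corners top [array([0.6071, 0.2549, 0.06  ]), array([0.6238, 0.1414, 0.06  ]), array([0.5047, 0.1244, 0.06  ]), array([0.4871, 0.2363, 0.06  ])]
wide top [array([0.5338, 0.205 , 0.163 ]), array([0.5362, 0.163 , 0.163 ])] side [0.5284 0.1793 0.163 ]
narrow top [array([0.5826, 0.2089, 0.163 ]), array([0.5841, 0.1833, 0.163 ])]
```

{"api": "carry_out", "payload": {"dp": [[0,0,-0.167],[0,0,-0.167],[0,0,-0.167],[0,0,-0.167],[0.117,-0.217,0],[0.117,-0.217,0],[0.117,-0.217,0],[0.117,-0.217,0],[0.117,-0.217,0],[0.117,-0.217,0],[0.117,-0.217,0],[0.117,-0.217,0],[0.117,-0.217,0],[0.117,-0.217,0],[0.117,-0.217,0],[0,0,0],[0,0,0]], "twist": [[0,0,0.093],[0,0,0.093],[0,0,0.093],[0,0,0.093],[0,0,0],[0,0,0],[0,0,0],[0,0,0],[0,0,0],[0,0,0],[0,0,0],[0,0,0],[0,0,0],[0,0,0],[0,0,0],[0,0,0],[0,0,0]], "grip": 0, "grip_force": 40}}

```text
t: 1.57
position: [0.4308, -0.2188, 0.3504]
orientation: [[1.0, 0.003, -0.0], [0.003, -1.0, -0.0], [-0.0, 0.0, -1.0]]
wrist_force: [0.1, 0.2, -0.2]
width: 0.0854
grip_force: 0.0
```

```bash
cat > snap.py <<'E'
import sys
from rig import env
import cv2,numpy as np
s=env.get_state(); print({k:np.round(s[k],4).tolist() for k in("t","position","orientation","qpos","wrist_force","width")})
c=env.read_camera(sys.argv[1]); n=sys.argv[2]
cv2.imwrite(f"pics/{n}.png",c["color"][:,:,::-1]); np.savez(n+".npz",**{k:np.array(v) for k,v in c.items()})
E
python3 snap.py wrist w1
```

```text
{'t': 1.5667, 'position': [0.4308, -0.2188, 0.3504], 'orientation': [[1.0, 0.0032, -0.0003], [0.0032, -1.0, -0.0], [-0.0003, 0.0, -1.0]], 'qpos': [-28.3357, 5.6021, 104.63, -0.0092, 69.7834, 61.4864], 'wrist_force': [0.0671, 0.2346, -0.1573], 'width': 0.0854}
```

View pics/w1.png

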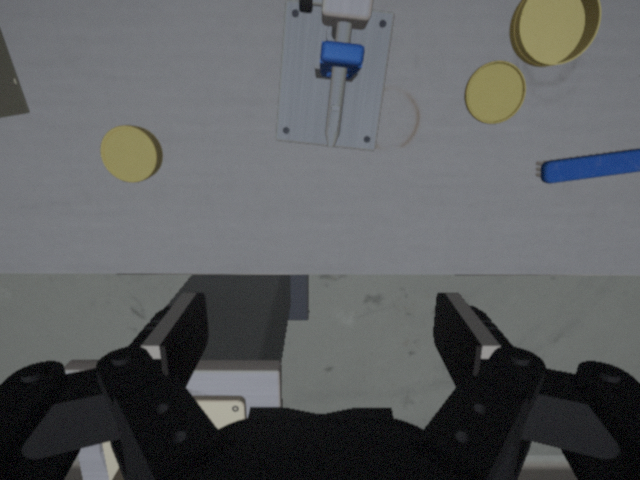

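The wrist picture shows the rod tip at about (332,144), running up to the clamp at (345,10), with the hung handle at (341,57). A zoom will let me read sub-pixel positions.

Run:
```python
import cv2,numpy as np
w=cv2.imread("pics/w1.png")[0:155,290:400]
a=cv2.resize(w,None,fx=3.8,fy=3.8,interpolation=cv2.INTER_CUBIC)
g=cv2.cvtColor(cv2.imread("pics/w1.png"),cv2.COLOR_BGR2GRAY)
for v in (85,95,105,115,125,132,138,142,146): print(v,g[v,322:352].tolist())
cv2.imwrite("pics/z1.png",cv2.convertScaleAbs(a,alpha=1.3))
```

```text
85 [119, 120, 122, 122, 121, 120, 118, 111, 101, 106, 114, 116, 121, 119, 119, 118, 117, 120, 116, 115, 108, 97, 92, 102, 111, 117, 117, 118, 121, 121]
95 [121, 120, 121, 121, 117, 119, 111, 98, 104, 113, 118, 119, 119, 121, 122, 120, 120, 115, 111, 106, 95, 92, 101, 113, 119, 123, 121, 122, 121, 121]
105 [120, 119, 120, 121, 117, 113, 100, 106, 112, 112, 116, 116, 119, 126, 122, 120, 115, 109, 101, 92, 91, 106, 118, 119, 121, 121, 122, 124, 120, 123]
115 [120, 120, 122, 119, 113, 103, 108, 111, 114, 119, 119, 121, 124, 123, 124, 125, 118, 103, 91, 94, 110, 117, 121, 123, 121, 125, 123, 122, 121, 121]
125 [121, 119, 116, 112, 104, 107, 110, 116, 119, 123, 123, 123, 125, 123, 121, 111, 101, 91, 98, 115, 119, 120, 124, 125, 123, 118, 120, 118, 121, 119]
132 [122, 119, 115, 106, 110, 115, 121, 120, 122, 122, 124, 122, 120, 116, 111, 101, 91, 97, 111, 120, 120, 122, 122, 123, 123, 122, 119, 121, 120, 118]
138 [123, 121, 121, 115, 107, 111, 118, 124, 125, 124, 123, 122, 117, 111, 98, 100, 116, 119, 122, 124, 120, 125, 122, 125, 121, 121, 121, 119, 122, 122]
142 [123, 119, 121, 117, 116, 110, 116, 122, 123, 123, 122, 115, 110, 102, 107, 122, 125, 120, 121, 124, 122, 123, 121, 122, 119, 120, 122, 122, 122, 119]
146 [118, 116, 116, 115, 113, 111, 116, 119, 118, 118, 113, 105, 102, 109, 112, 109, 116, 113, 115, 114, 117, 118, 118, 118, 115, 119, 119, 118, 119, 121]
```

View pics/z1.png

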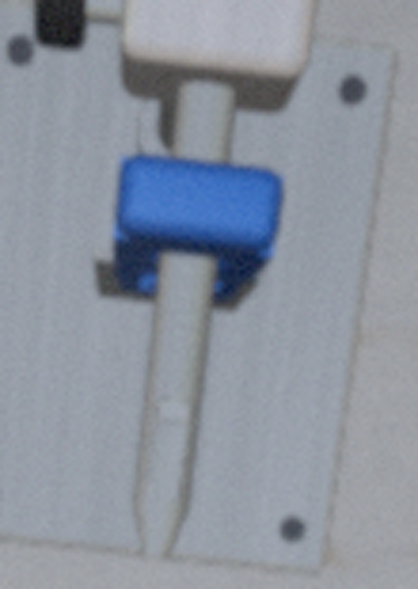

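Run:
```python
from h import *
np.set_printoptions(precision=4,suppress=True)
w=load("w1");print(w["position"])
P=np.array([atz(w,u+.0,v,.205) for u,v in((337,85),(336,95),(334.9,105),(333.7,115),(332.7,125),(331.7,132))])
f=np.polyfit(P[:,0],P[:,1],1);print(P,"yaw",np.degrees(np.arctan(f[0])))
tip=atz(w,330.8,146.5,.206);print("tip",tip, "y by line",np.polyval(f,tip[0]))
z=lambda x,y:(290+x/3.8,y/3.8)
print("keeper mark",atz(w,*z(172,410),.213),"clampfront", [atz(w,*z(*p),.22) for p in((123,58),(303,75))])
print("clamp bottom front",[atz(w,*z(*p),.19) for p in((130,90),(290,108))])
print("hung top front edge",[atz(w,*z(*p),.229) for p in((118,228),(275,240))],"back",[atz(w,*z(*p),.229) for p in((127,158),(280,175))])
s=load("side0");t=load("top0")
for c in(s,t): print(proj(c,tip))
```

```text
[ 0.5037 -0.2176  0.4734]
[[ 0.5242 -0.2288  0.205 ]
 [ 0.518  -0.2282  0.205 ]
 [ 0.5117 -0.2276  0.205 ]
 [ 0.5053 -0.2269  0.205 ]
 [ 0.4988 -0.2263  0.205 ]
 [ 0.4942 -0.2256  0.205 ]] yaw -5.954772392053972
tip [ 0.4846 -0.2251  0.206 ] y by line -0.2247180690156163
keeper mark [ 0.5096 -0.2275  0.213 ] clampfront [array([ 0.5618, -0.2189,  0.22  ]), array([ 0.5595, -0.2471,  0.22  ])]
clamp bottom front [array([ 0.5636, -0.2203,  0.19  ]), array([ 0.5609, -0.2485,  0.19  ])]
hung top front edge [array([ 0.5361, -0.2182,  0.229 ]), array([ 0.5345, -0.2426,  0.229 ])] back [array([ 0.546 , -0.2195,  0.229 ]), array([ 0.5437, -0.243 ,  0.229 ])]
[418.6299 149.4171]
[477.7508 291.1114]
```

{"api": "carry_out", "payload": {"dp": [[0.012,-0.242,0.03],[0.012,-0.242,0.03],[0.012,-0.242,0.03],[0.012,-0.242,0.03],[0.012,-0.242,0.03],[0.012,-0.242,0.03],[0.012,-0.242,0.03],[0.012,-0.242,0.03],[0.012,-0.242,0.03],[0.012,-0.242,0.03],[0.012,-0.242,0.03],[0,0,0],[0,0,0],[0,0,0]], "twist": [[0,0,0],[0,0,0],[0,0,0],[0,0,0],[0,0,0],[0,0,0],[0,0,0],[0,0,0],[0,0,0],[0,0,0],[0,0,0],[0,0,-0.058],[0,0,-0.058],[0,0,0]]}}

```text
t: 2.78
position: [0.4507, 0.1782, 0.3006]
orientation: [[0.993, 0.122, -0.001], [0.122, -0.993, -0.001], [-0.001, 0.001, -1.0]]
wrist_force: [0.0, 0.2, -0.1]
width: 0.0853
grip_force: 0.0
```

```bash
python3 snap.py wrist w2
python3 - <<'E'
import cv2
w=cv2.imread("pics/w2.png")[0:240,200:440]
cv2.imwrite("pics/z2.png",cv2.convertScaleAbs(cv2.resize(w,None,fx=2.5,fy=2.5,interpolation=cv2.INTER_CUBIC),alpha=1.2))
E
```

```text
{'t': 2.7833, 'position': [0.4507, 0.1782, 0.3006], 'orientation': [[0.9925, 0.1221, -0.0007], [0.1221, -0.9925, -0.0006], [-0.0007, 0.0005, -1.0]], 'qpos': [20.1753, 8.7626, 107.8222, -0.0223, 63.4626, 103.1748], 'wrist_force': [0.0492, 0.2214, -0.1325], 'width': 0.0853}
```

View pics/z2.png

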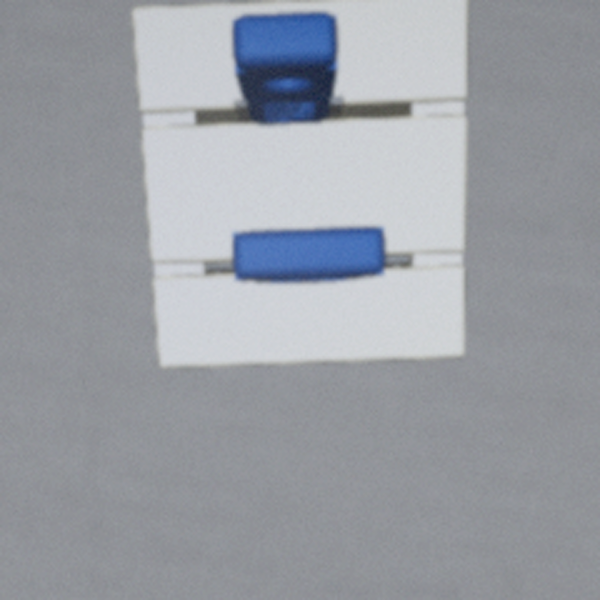

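Run:
```python
from h import *
np.set_printoptions(precision=4,suppress=True)
w=load("w2");z=lambda x,y:(200+x/2.5,y/2.5)
Q=[atz(w,*z(*p),.163) for p in((234,235),(383,228),(384,273),(236,279))]
print(np.array(Q),"mean",np.mean(Q,0))
d=(Q[0]+Q[3]-Q[1]-Q[2])/2;print("width",np.linalg.norm(d),"yaw",np.degrees(np.arctan2(-d[0],d[1])))
a,b=[atz(w,*z(*p),.06) for p in((155,269),(463,257))];d=a-b;print("slot yaw",np.degrees(np.arctan2(-d[0],d[1])))
C=np.array([atz(w,*z(*p),.06) for p in((134,8),(467,-1),(465,355),(160,366))]);print(C)
for i,j in((0,3),(1,2)): d=C[i]-C[j];print(np.degrees(np.arctan2(d[1],d[0])))
for i,j in((0,1),(3,2)): d=C[i]-C[j];print(np.degrees(np.arctan2(-d[0],d[1])))
```

```text
[[0.5353 0.2063 0.163 ]
 [0.5416 0.1685 0.163 ]
 [0.5307 0.1667 0.163 ]
 [0.5246 0.2047 0.163 ]] mean [0.5331 0.1865 0.163 ]
width 0.0383539453481665 yaw 9.369707363976863
slot yaw 9.11512506392119
[[0.6079 0.2544 0.06  ]
 [0.6242 0.1434 0.06  ]
 [0.5087 0.1243 0.06  ]
 [0.491  0.2361 0.06  ]]
8.877991267765202
9.406405883155303
8.384596810769352
9.004281526488374
```

{"api": "carry_out", "payload": {"dp": [[0,0,0],[0.138,0.008,0],[0.138,0.008,0],[0.138,0.008,0],[0.138,0.008,0],[0,0,0.2],[0,0,0.2],[0,0,0.2],[0,0,0.2],[0,0,0.129],[0,0,0.129],[0,0,0]], "twist": [[0,0,-0.033],[0,0,0],[0,0,0],[0,0,0],[0,0,0],[0,0,0],[0,0,0],[0,0,0],[0,0,0],[0,0,0],[0,0,0],[0,0,0]]}}

```text
t: 3.83
position: [0.531, 0.1846, 0.1387]
orientation: [[0.989, 0.151, -0.006], [0.151, -0.989, -0.002], [-0.007, 0.001, -1.0]]
wrist_force: [-1.4, -0.6, 0.5]
width: 0.0852
grip_force: 0.0
```

{"api": "carry_out", "payload": {"dp": [[0,0,0],[0,0,0],[0,0,0],[0,0,0],[0,0,0],[0,0,0],[0,0,0],[0,0,0],[0,0,0],[0,0,0]], "twist": [[0,0,0],[0,0,0],[0,0,0],[0,0,0],[0,0,0],[0,0,0],[0,0,0],[0,0,0],[0,0,0],[0,0,0]], "grip": 1, "grip_force": 60}}

```text
t: 4.67
position: [0.5339, 0.1871, 0.144]
orientation: [[0.988, 0.155, 0.003], [0.155, -0.988, 0.001], [0.003, -0.0, -1.0]]
wrist_force: [0.4, -1.6, 6.7]
width: 0.0392
grip_force: 60.0
```

{"api": "carry_out", "payload": {"dp": [[0,0,-0.05],[0,0,-0.1],[0,0,-0.16],[0,0,-0.16],[0,0,-0.16],[0,0,-0.16],[0,0,0],[0,0,0]], "twist": [[0,0,0],[0,0,0],[0,0,0],[0,0,0],[0,0,0],[0,0,0],[0,0,0],[0,0,0]]}}

```text
t: 5.33
position: [0.5335, 0.1872, 0.2626]
orientation: [[0.988, 0.155, 0.003], [0.155, -0.988, 0.001], [0.003, -0.001, -1.0]]
wrist_force: [-0.4, 0.0, -0.5]
width: 0.0391
grip_force: 61.2
```

{"api": "carry_out", "payload": {"dp": [[0,0,0],[0,0,0],[0,0,0],[-0.0241,0.1975,0],[-0.0241,0.1975,0],[-0.0241,0.1975,0],[-0.0241,0.1975,0],[-0.0241,0.1975,0],[-0.0241,0.1975,0],[-0.0241,0.1975,0],[-0.0241,0.1975,0],[-0.0241,0.1975,0],[-0.0241,0.1975,0],[-0.0241,0.1975,0],[-0.0241,0.1975,0],[-0.0241,0.1975,0],[-0.0241,0.1975,0],[0,0,0],[0,0,0],[0,0,0]], "twist": [[0,0,0.083],[0,0,0.083],[0,0,0.083],[0,0,0],[0,0,0],[0,0,0],[0,0,0],[0,0,0],[0,0,0],[0,0,0],[0,0,0],[0,0,0],[0,0,0],[0,0,0],[0,0,0],[0,0,0],[0,0,0],[0,0,0],[0,0,0],[0,0,0]]}}

```text
t: 7.0
position: [0.4382, -0.2196, 0.2597]
orientation: [[0.994, -0.106, -0.002], [-0.106, -0.994, 0.001], [-0.002, -0.001, -1.0]]
wrist_force: [1.0, 0.3, -1.4]
width: 0.0392
grip_force: 61.7
```

```bash
python3 snap.py wrist w3;python3 snap.py side s3
python3 - <<'E'
import cv2,numpy as np
w=cv2.imread("pics/w3.png"); s=cv2.imread("pics/s3.png")
a=cv2.resize(w[0:480,160:480],(400,600),interpolation=cv2.INTER_CUBIC)
b=cv2.resize(s[80:230,350:450],(400,600),interpolation=cv2.INTER_CUBIC)
cv2.imwrite("pics/z3.png",cv2.convertScaleAbs(np.hstack([a,b]),alpha=1.2))
E
```

```text
{'t': 7.0, 'position': [0.4382, -0.2196, 0.2597], 'orientation': [[0.9944, -0.1061, -0.002], [-0.1061, -0.9944, 0.0014], [-0.0021, -0.0012, -1.0]], 'qpos': [-28.0269, 12.2074, 109.5363, 0.0227, 58.3939, 68.0515], 'wrist_force': [1.0343, 0.3145, -1.4025], 'width': 0.0392}
{'t': 7.05, 'position': [0.4385, -0.2193, 0.26], 'orientation': [[0.9945, -0.105, -0.0016], [-0.105, -0.9945, 0.0012], [-0.0017, -0.001, -1.0]], 'qpos': [-27.9725, 12.1867, 109.5275, 0.0208, 58.3959, 68.0428], 'wrist_force': [0.9975, 0.0079, -1.7081], 'width': 0.0393}
```

View pics/z3.png

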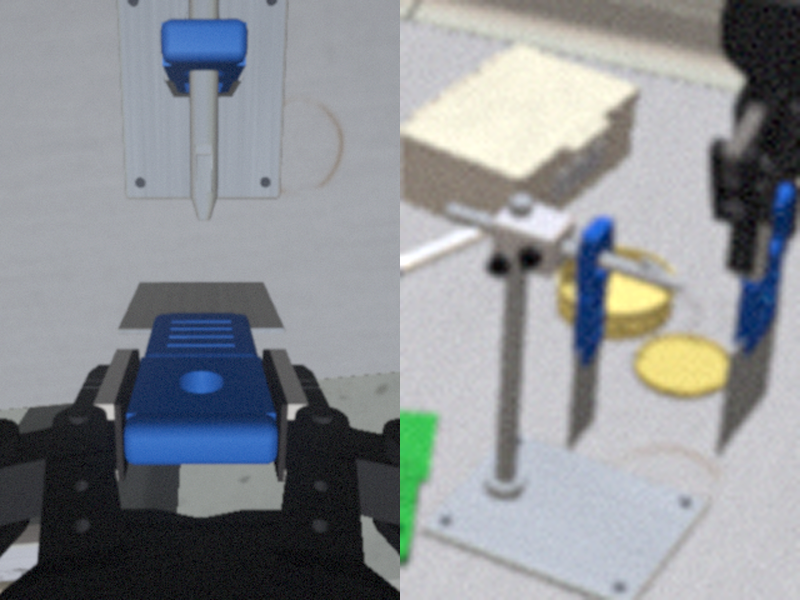

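Run:
```python
from h import *
import cv2
np.set_printoptions(precision=4,suppress=True)
w=load("w3");R=w["orientation"]; print(w["position"])
tcp=np.array([.4382,-.2196,.2597]);X=np.array([.9944,-.1061,-.002]);Y=np.array([.1061,.9944,0])
Z=lambda x,y:(160+x/1.25,y/1.25)
for fx in(.004,.005,.006,.007):
    p,d=ray(w,*Z(202,382)); q=p+d*(((tcp+X*fx-p)@X)/(d@X)); print("eye",fx,q-tcp,"lat",(q-tcp)@Y)
for p in((202,417),(202,463)): print("top edges",[(atz(w,*Z(*p),tcp[2]+dz)-tcp)@X for dz in(.017,.019,.021)])
g=cv2.cvtColor(cv2.imread("pics/w3.png"),cv2.COLOR_BGR2GRAY).astype(int)
C=[]
for v in range(85,160,6):
    r=g[v-1:v+2].mean(0); l=308+np.argmin(r[308:320]); k=325+np.argmin(r[325:337])
    C.append(atz(w,(l+k)/2,v,.205)); print(v,l,k,C[-1])
C=np.array(C);f=np.polyfit(C[:,0],C[:,1],1);print("yaw",np.degrees(np.arctan(f[0])))
t=atz(w,*Z(204,218),.2065);print("tip",t)
q=(t-tcp);print("along",q@X,"lat of tip",q@Y,"lat of line at +.1",(np.array([*(tcp+X*.1)[:1],np.polyval(f,(tcp+X*.1)[0]),tcp[2]])-tcp)@Y)
```

```text
[ 0.5108 -0.2264  0.3826]
eye 0.004 [ 0.004   0.0001 -0.0089] lat 0.0005688023060457678
eye 0.005 [ 0.005  0.    -0.007] lat 0.0005749314207963157
eye 0.006 [ 0.006  -0.0001 -0.0051] lat 0.0005810605355468972
eye 0.007 [ 0.007  -0.0002 -0.0032] lat 0.000587189650297451
top edges [np.float64(0.007831307929428558), np.float64(0.009056996540914491), np.float64(0.010282685152400483)]
top edges [np.float64(-0.005609862829255423), np.float64(-0.004130241730923638), np.float64(-0.0026506206325919088)]
85 312 333 [ 0.5239 -0.2286  0.205 ]
91 312 333 [ 0.5214 -0.2284  0.205 ]
97 312 333 [ 0.519  -0.2281  0.205 ]
103 312 333 [ 0.5165 -0.2279  0.205 ]
109 312 333 [ 0.514  -0.2276  0.205 ]
115 312 333 [ 0.5115 -0.2273  0.205 ]
121 312 333 [ 0.5089 -0.2271  0.205 ]
127 312 333 [ 0.5063 -0.2268  0.205 ]
133 312 333 [ 0.5037 -0.2265  0.205 ]
139 312 333 [ 0.5011 -0.2262  0.205 ]
145 312 333 [ 0.4985 -0.226   0.205 ]
151 313 332 [ 0.4958 -0.2257  0.205 ]
157 313 332 [ 0.4931 -0.2254  0.205 ]
yaw -6.01793778068202
tip [ 0.4854 -0.2249  0.2065]
along 0.04761531342565143 lat of tip -0.0002672654924854715 lat of line at +.1 0.00011279543926403444
```

The eye at (202,382) is plainly visible and about 0.7 mm left of the rod line. The rod (x≈204) runs parallel to the tool. The eye sits 5 mm below the TCP, so I'll lower it to rod height.

{"api": "carry_out", "payload": {"dp": [[0,0.004,0.111],[0,0,0.111],[0,0,0.111],[0,0,0],[0,0,0],[0,0,0]], "twist": [[0,0,0],[0,0,0],[0,0,0],[0,0,0],[0,0,0],[0,0,0]]}}

```text
t: 7.6
position: [0.4394, -0.2204, 0.2115]
orientation: [[0.995, -0.104, 0.001], [-0.104, -0.995, -0.0], [0.001, 0.0, -1.0]]
wrist_force: [-0.3, -0.2, -2.1]
width: 0.0388
grip_force: 61.5
```

```bash
python3 snap.py wrist w4;python3 snap.py side s4
python3 - <<'E'
import cv2,numpy as np
w=cv2.imread("pics/w4.png"); s=cv2.imread("pics/s4.png")
a=cv2.resize(w[80:380,220:420],(400,600),interpolation=cv2.INTER_CUBIC)
b=cv2.resize(s[110:200,390:450],(400,600),interpolation=cv2.INTER_CUBIC)
cv2.imwrite("pics/z4.png",cv2.convertScaleAbs(np.hstack([a,b]),alpha=1.2))
E
```

```text
{'t': 7.6, 'position': [0.4394, -0.2204, 0.2115], 'orientation': [[0.9946, -0.1042, 0.0005], [-0.1042, -0.9946, -0.0002], [0.0005, 0.0002, -1.0]], 'qpos': [-28.0255, 16.1869, 111.8265, 0.0038, 51.955, 67.9545], 'wrist_force': [-0.3363, -0.2385, -2.0759], 'width': 0.0388}
{'t': 7.65, 'position': [0.4396, -0.2206, 0.2118], 'orientation': [[0.9945, -0.1045, 0.0013], [-0.1045, -0.9945, -0.0006], [0.0013, 0.0005, -1.0]], 'qpos': [-28.042, 16.1614, 111.8111, 0.0039, 51.9456, 67.9543], 'wrist_force': [0.2432, -0.6671, -1.0786], 'width': 0.0393}
```

View pics/z4.png

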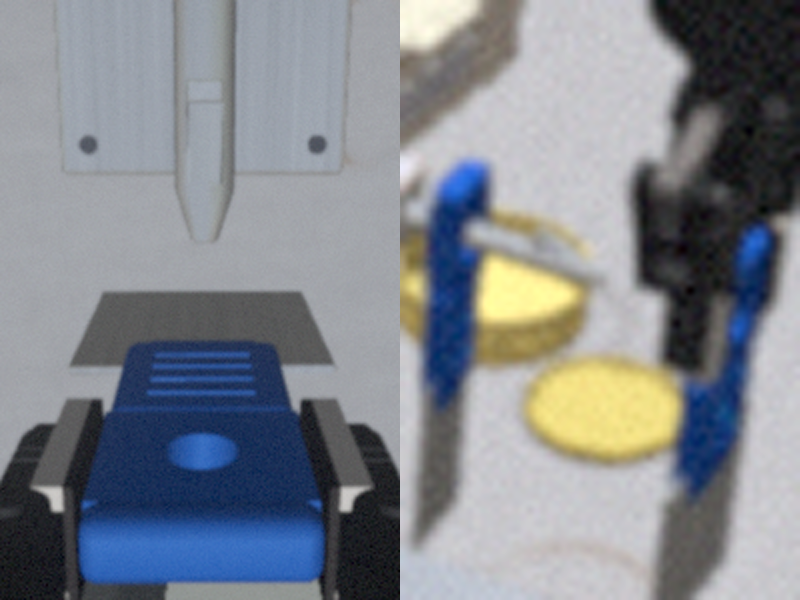

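{"api": "carry_out", "payload": {"dp": [[0.05,0.003,0.004],[0.05,0,0],[0.05,0,0],[0.05,0,0],[0.05,0,0],[0.05,0,0],[0,0,0],[0,0,0],[0,0,0],[0,0,0]], "twist": [[0,0,0],[0,0,0],[0,0,0],[0,0,0],[0,0,0],[0,0,0],[0,0,0],[0,0,0],[0,0,0],[0,0,0]]}}

```text
t: 8.53
position: [0.4831, -0.2259, 0.2101]
orientation: [[0.994, -0.105, -0.001], [-0.105, -0.994, 0.0], [-0.001, -0.0, -1.0]]
wrist_force: [0.2, -0.2, -1.3]
width: 0.039
grip_force: 61.6
```

{"api": "carry_out", "payload": {"dp": [[0.013,0,0],[0.013,0,0],[0.013,0,0],[0.013,0,0],[0,0,0],[0,0,0]], "twist": [[0,0,0],[0,0,0],[0,0,0],[0,0,0],[0,0,0],[0,0,0]]}}

```text
t: 9.03
position: [0.4914, -0.2268, 0.2103]
orientation: [[0.994, -0.105, 0.0], [-0.105, -0.994, 0.0], [0.0, -0.0, -1.0]]
wrist_force: [0.3, -0.6, -2.5]
width: 0.0393
grip_force: 61.6
```

```bash
python3 snap.py wrist w5
python3 - <<'E'
import cv2
from h import *
w=cv2.imread("pics/w5.png")
cv2.imwrite("pics/z5.png",cv2.convertScaleAbs(cv2.resize(w[180:380,240:400],(480,600),interpolation=cv2.INTER_CUBIC),alpha=1.3))
E
```

```text
{'t': 9.0333, 'position': [0.4914, -0.2268, 0.2103], 'orientation': [[0.9945, -0.1052, 0.0], [-0.1052, -0.9945, 0.0], [0.0, -0.0, -1.0]], 'qpos': [-26.0327, 20.2659, 105.8445, 0.0019, 53.89, 70.0037], 'wrist_force': [0.3315, -0.613, -2.4706], 'width': 0.0393}
```

View pics/z5.png

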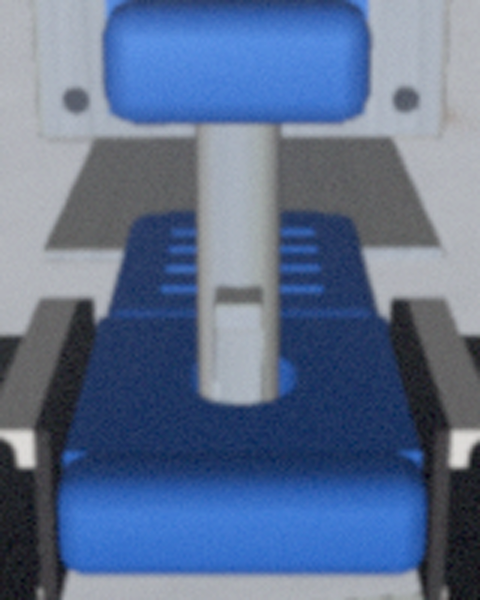

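{"api": "carry_out", "payload": {"dp": [[0.01,-0.005,0],[0.015,0,0],[0.015,0,0],[0.015,0,0],[0.015,0,0],[0,0,0]], "twist": [[0,0,0],[0,0,0],[0,0,0],[0,0,0],[0,0,0],[0,0,0]]}}

```text
t: 9.58
position: [0.5024, -0.2273, 0.2104]
orientation: [[0.994, -0.105, 0.001], [-0.105, -0.994, -0.0], [0.001, 0.0, -1.0]]
wrist_force: [-0.9, 0.5, 0.1]
width: 0.0393
grip_force: 61.6
```

{"api": "carry_out", "payload": {"dp": [[0.016,0,0],[0.016,0,0],[0.016,0,0],[0.016,0,0],[0.016,0,0],[0,0,0]], "twist": [[0,0,0],[0,0,0],[0,0,0],[0,0,0],[0,0,0],[0,0,0]]}}

```text
t: 10.08
position: [0.5148, -0.2287, 0.2105]
orientation: [[0.994, -0.105, 0.002], [-0.105, -0.994, -0.001], [0.002, 0.0, -1.0]]
wrist_force: [0.5, -0.4, 0.6]
width: 0.0389
grip_force: 61.9
```

{"api": "carry_out", "payload": {"dp": [[0.016,0,0],[0.016,0,0],[0.016,0,0],[0.006,0,0],[0,0,0],[0,0,0],[0,0,0]], "twist": [[0,0,0],[0,0,0],[0,0,0],[0,0,0],[0,0,0],[0,0,0],[0,0,0]]}}

```text
t: 10.67
position: [0.5217, -0.2292, 0.2102]
orientation: [[0.994, -0.105, -0.0], [-0.105, -0.994, 0.0], [-0.0, -0.0, -1.0]]
wrist_force: [0.1, -0.1, -2.2]
width: 0.0393
grip_force: 61.9
```

{"api": "carry_out", "payload": {"dp": [[0.014,0,0],[0.014,0,0],[0.014,0,0],[0.014,0,0],[0.014,0,0],[0.014,0,0],[0.014,0,0],[0.007,0,0],[0,0,0],[0,0,0]], "twist": [[0,0,0],[0,0,0],[0,0,0],[0,0,0],[0,0,0],[0,0,0],[0,0,0],[0,0,0],[0,0,0],[0,0,0]]}}

```text
t: 11.5
position: [0.5376, -0.2309, 0.2102]
orientation: [[0.994, -0.105, 0.0], [-0.105, -0.994, -0.0], [0.0, -0.0, -1.0]]
wrist_force: [-0.0, -0.1, -1.8]
width: 0.0392
grip_force: 61.9
```

{"api": "carry_out", "payload": {"dp": [[0.005,0,0],[0.005,0,0],[0.005,0,0],[0.005,0,0],[0,0,0],[0,0,0]], "twist": [[0,0,0],[0,0,0],[0,0,0],[0,0,0],[0,0,0],[0,0,0]]}}

```text
t: 12.0
position: [0.5406, -0.2313, 0.2103]
orientation: [[0.994, -0.105, 0.0], [-0.105, -0.994, -0.0], [0.0, 0.0, -1.0]]
wrist_force: [-0.0, -1.1, -1.8]
width: 0.0392
grip_force: 61.9
```

{"api": "carry_out", "payload": {"dp": [[0.005,0,0],[0.005,0,0],[0,0,0],[0,0,0]], "twist": [[0,0,0],[0,0,0],[0,0,0],[0,0,0]]}}

```text
t: 12.33
position: [0.5421, -0.2314, 0.2103]
orientation: [[0.994, -0.105, 0.0], [-0.105, -0.994, -0.0], [0.0, 0.0, -1.0]]
wrist_force: [-0.1, 0.6, -1.5]
width: 0.039
grip_force: 61.9
```

{"api": "carry_out", "payload": {"dp": [[0.005,0,0],[0.005,0,0],[0,0,0],[0,0,0]], "twist": [[0,0,0],[0,0,0],[0,0,0],[0,0,0]]}}

```text
t: 12.67
position: [0.5434, -0.2315, 0.2102]
orientation: [[0.994, -0.105, -0.0], [-0.105, -0.994, 0.0], [-0.0, -0.0, -1.0]]
wrist_force: [-1.5, -0.7, -0.8]
width: 0.0391
grip_force: 61.7
```

{"api": "carry_out", "payload": {"dp": [[0.004,0,0],[0.004,0,0],[0,0,0],[0,0,0]], "twist": [[0,0,0],[0,0,0],[0,0,0],[0,0,0]]}}

```text
t: 13.0
position: [0.5434, -0.2315, 0.2102]
orientation: [[0.994, -0.105, -0.003], [-0.105, -0.994, 0.001], [-0.003, -0.0, -1.0]]
wrist_force: [-6.3, 0.5, 1.1]
width: 0.0392
grip_force: 62.1
```

{"api": "carry_out", "payload": {"dp": [[0,0,0],[0,0,0],[0,0,0],[0,0,0],[0,0,0],[0,0,0],[0,0,0],[0,0,0],[0,0,0],[0,0,0],[0,0,0]], "twist": [[0,0,0],[0,0,0],[0,0,0],[0,0,0],[0,0,0],[0,0,0],[0,0,0],[0,0,0],[0,0,0],[0,0,0],[0,0,0]]}}

```text
t: 13.92
position: [0.5434, -0.2315, 0.2102]
orientation: [[0.994, -0.105, -0.003], [-0.105, -0.994, 0.001], [-0.003, -0.0, -1.0]]
wrist_force: [-7.3, 1.1, 2.8]
width: 0.0395
grip_force: 62.1
```

{"api": "carry_out", "payload": {"dp": [[-0.004,0,0.005],[-0.004,0,0.005],[0,0,0],[0,0,0],[0,0,0]], "twist": [[0,0,0],[0,0,0],[0,0,0],[0,0,0],[0,0,0]]}}

```text
t: 14.33
position: [0.5434, -0.2316, 0.2087]
orientation: [[0.994, -0.105, -0.0], [-0.105, -0.994, 0.0], [-0.0, 0.0, -1.0]]
wrist_force: [-3.7, 0.1, -0.0]
width: 0.0393
grip_force: 61.8
```

{"api": "carry_out", "payload": {"dp": [[-0.004,0,0],[0,0,0],[0,0,0]], "twist": [[0,0,0],[0,0,0],[0,0,0]]}}

```text
t: 14.58
position: [0.5433, -0.2315, 0.2088]
orientation: [[0.994, -0.105, 0.001], [-0.105, -0.994, -0.0], [0.001, 0.0, -1.0]]
wrist_force: [-0.5, 0.4, -2.1]
width: 0.0391
grip_force: 61.8
```

{"api": "carry_out", "payload": {"dp": [[0,0,0],[0,0,0],[0,0,0],[0,0,0],[0,0,0],[0,0,0],[0,0,0],[0,0,0]], "twist": [[0,0,0],[0,0,0],[0,0,0],[0,0,0],[0,0,0],[0,0,0],[0,0,0],[0,0,0]], "grip": 0.2, "grip_force": 20}}

```text
t: 15.25
position: [0.5429, -0.2315, 0.2088]
orientation: [[0.994, -0.105, 0.0], [-0.105, -0.994, -0.0], [0.0, 0.0, -1.0]]
wrist_force: [-0.4, -0.4, -0.0]
width: 0.0684
grip_force: 0.0
```

Released. Now straight up, then a check.

{"api": "carry_out", "payload": {"dp": [[0,0,-0.05],[0,0,-0.1],[0,0,-0.15],[0,0,-0.15],[0,0,-0.2],[-0.15,0,-0.1],[-0.2,0,0],[-0.2,0,0],[0,0,0],[0,0,0],[0,0,0]], "twist": [[0,0,0],[0,0,0],[0,0,0],[0,0,0],[0,0,0],[0,0,0],[0,0,0],[0,0,0],[0,0,0],[0,0,0],[0,0,0]]}}

```text
t: 16.17
position: [0.4615, -0.2231, 0.3221]
orientation: [[0.994, -0.106, 0.002], [-0.106, -0.994, -0.001], [0.002, 0.001, -1.0]]
wrist_force: [0.1, 0.7, -0.2]
width: 0.0684
grip_force: 0.0
```

```bash
python3 snap.py wrist w6;python3 snap.py side s6
python3 - <<'E'
import cv2,numpy as np
w=cv2.imread("pics/w6.png"); s=cv2.imread("pics/s6.png")
a=cv2.resize(w[0:200,240:400],(400,500),interpolation=cv2.INTER_CUBIC)
b=cv2.resize(s[110:220,350:438],(400,500),interpolation=cv2.INTER_CUBIC)
cv2.imwrite("pics/z6.png",cv2.convertScaleAbs(np.hstack([a,b]),alpha=1.2))
E
```

```text
{'t': 16.1667, 'position': [0.4615, -0.2231, 0.3221], 'orientation': [[0.9944, -0.1056, 0.0017], [-0.1056, -0.9944, -0.0007], [0.0017, 0.0005, -1.0]], 'qpos': [-27.1359, 9.9452, 103.3535, 0.0093, 66.5991, 68.9199], 'wrist_force': [0.1224, 0.6528, -0.1634], 'width': 0.0684}
{'t': 16.2167, 'position': [0.4618, -0.2232, 0.3218], 'orientation': [[0.9944, -0.1052, 0.0013], [-0.1052, -0.9944, -0.0006], [0.0014, 0.0004, -1.0]], 'qpos': [-27.1226, 9.9967, 103.3247, 0.0059, 66.5951, 68.9148], 'wrist_force': [-0.5722, -1.0712, 0.4818], 'width': 0.0683}
```

View pics/z6.png

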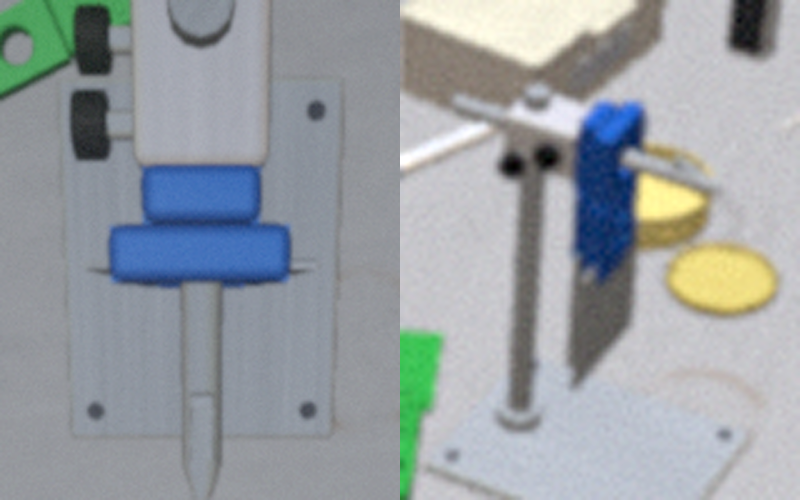

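Both scrapers hang upright, touching each other and the clamp block (handles at (200,195) and (200,252)). The keeper is up at about (203,395). I'll hand the job in.

```bash
python3 -c "
from rig import env
print(env.close_job())"
```

```text
the job is handed in; nothing more can be done
None
```

I hung the wide scraper on the rod in front of the narrow one and pressed both back against the clamp block at about 6–7 N for a second. I then let go and handed the job in; the last picture shows both hanging upright behind the raised keeper, but no verdict came back.

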